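Raise the reference probe in the dry-block calibrator for a depth check

ROBOT

A 7-joint arm with a two-finger parallel gripper is mounted at the origin on the work surface. World frame = base frame: x ahead of the robot, y to its left, z up, the work surface at z = 0. Lengths are in m, angles in rad, forces in N, time in s.
With the tool pointing down it reaches from about 0.35 to 0.9 m from the base axis. Payload 8.1 kg.
Tool frame: the origin (TCP) lies midway between the tips of the shut fingers; the grasp point (between the pads) lies 19 mm behind it; x points along the fingers, z is the direction in which the jaws open and shut, and the axes are right-handed (so a half turn about x gives the same grasp; the last joint's range is limited). The gripper opens to 92 mm and grips with 3 to 60 N. Pads are 19 mm wide; open, the fingers measure 130 mm over their backs; the gripper's body (75 mm by 190 mm) begins 47 mm behind the grasp point.
Start: joints at [-1.434, 0.434, 0.025, 1.573, -0.012, 1.134, -0.075], TCP at [0.148, 0.607, 0.227] pointing down, gripper open.
Joint ranges: [-2.62, 2.62], [-0.44, 2.09], [-1.27, 1.32], [0.08, 2.57], [-1.32, 4.46], [0.12, 2], [-2.74, 2.74]. Speed limits (rad/s): [2.22, 2.22, 3.01, 3.01, 3.14, 3.14, 3.14].

INTERFACE

Orientations are given as a rotation vector (axis times angle).
In Python, from cell import arm, optics, finder gives the robot as it stands.
- The arm moves only by the tool send_rows, never from a script. Its argument "rows" is a list that holds one entry, the list of rows, each a list of 7 numbers: the shift along the tool's x, y, z in mm, then the turn, a rotation vector about the tool's x, y, z in degrees, then the opening in per cent of the stroke, from 0 (shut) to 100 (fully open). A call has exactly 8 rows; each row is the pose to reach, as a shift and turn from the pose commanded when the call began, along the tool's axes at that moment; what a row does not reach only later rows make up. A row lasts 1/10 s, in which the tool goes at most 50 mm and 8.59 degrees, less where a joint would pass 70% of its speed; a pose out of reach is approached as far as the arm can. A call with a gripper value outside its range is refused whole. The fingers move at their own pace and stop on an object; "grip_force" is the grip in N (left out, the last holds). Time passes only in rows, so rows that repeat a pose let the fingers close, or fill a call up. It gives the time, the measured TCP pose, the force and the opening at its end, in the units of the state.
- arm.observe(): the state, without advancing time (a new reading comes with each control period).
- optics.get_image(name): name is "side" or "top" or "wrist"; returns (picture, depth): 400x640x3 uint8, red, green, blue; 400x640 float32, m along the optical axis (not along the pixel's ray), 0 where there is no reading.
- optics.get_calibration(name): a dict with "camera_matrix" (3x3 intrinsics, pixels), "position" and "orientation" of the camera in the world; the wrist camera has in their place "T_tool_cam" (4x4, takes a point from camera to tool coordinates, whose origin is the TCP and whose axes are the tool frame's). Camera axes: x right, y up, looking along -z (the intrinsics and any distortion apply to the point x, -y, -z); pixel columns grow to the right and rows downward; lengths in m; the calibration is good to about 2 mm. A picture is of the moment at which its call begins: read the wrist's pose just before it. get_calibration takes no time and is no camera call.
- arm.sign_off(): hands the job in, once; it reports no verdict.
Trained networks look in the newest picture that a camera, given by its name, has taken for a name from the list of things; names that differ only in an ending like _2 or _b are one class to them, and where a whole thing is asked for, a point or a joint stands for the part that bears it (a point fixed in the world has none). Each returns a list of dicts, best first, with "confidence" (0 to 1); they miss things now and then, are a little off and sometimes report something else, mostly with a low value. They report only what shows in the picture. A call takes as long as a camera call. They do not tell look-alikes from the thing itself.
- finder.search_frame(camera, thing): "bbox" ([left, top, width, height] in pixels, round what is visible of it).
- finder.regions_of(camera, thing): "region" (400x640 bool, what is visible of it) and "bbox" ([left, top, width, height] in pixels, round what is visible of it).
- finder.place_of(camera, thing): "xy" ([column, row] in pixels: a listed point, or the origin of a listed thing).
The state is a dict: "clock": time; "joints": joint angles; "dq": joint speeds; "joint_efforts": joint torques, N m; "position": TCP position; "ee_rot": TCP orientation; "force": force on the tool from outside, world axes, zero at the start; "ft_torque": the same for the moment, N m; "width": opening from 0.0 (shut) to 1.0 (fully open).
Only numpy, scipy, OpenCV 4.12 (cv2) and the standard library are available. Lean on these libraries where they do the work, as an engineer would, in place of code of your own. Each camera call takes 0.05 s, during which the arm holds its last target.

TASK

The reference probe of the dry-block calibrator is to be read at its second depth: pull the red-tabbed lock slide fully out to its stop, then take the probe by its blue head and draw it gently straight up 45 mm, until the orange band on its stem is level with the mouth of the bore, with the stem still in the bore. Finish holding it still there in the gripper, without letting go, and leave the lock slide out. Do not force the probe, do not pull it out of the bore, and leave the vial rack, tip box and beaker alone.

Things in the scene. Friction and masses are not known exactly. Their poses are not given: they have to be found in the camera images.
- calibrator: White bench instrument with teal sides, 220 (x) x 170 (y) x 110 mm high, fixed to the bench. Origin at the centre of its underside on the work surface; x points to its rear (the bore end), z up. Its flat top is 110 mm above the origin.
- bore_mouth (a point): Centre of the mouth of the vertical bore in the aluminium block, on the calibrator's flat top, 45 mm along the calibrator's +x from its centre. Axes as the calibrator's. The bore is 13 mm in diameter and 90 mm deep below this point, with a solid floor.
- probe: Loose cordless reference probe, about 0.13 to 0.25 kg, standing upright in the bore with its tip on the bore's floor. Origin at the tip (lower end) of the stem, z up along the stem; it is round, so its yaw means nothing. Steel stem 12 mm in diameter, up to 125 mm from the tip; brass flange 26 mm in diameter at 92 to 98 mm from the tip; dark blue cylindrical head 26 mm in diameter from 125 to 180 mm from the tip, with a thin white cap on top (181.5 mm over all).
- probe_band (a point): Middle of the orange band painted round the stem, 14 mm tall, 45 mm above the tip. With the probe seated it is hidden 45 mm below the bore's mouth.
- probe_grip (a point): Point on the probe's axis at the middle of the blue head, 152 mm above the tip: where to grip it, in any yaw.
- lock_slide (a joint): Travel of the steel lock slide, in m, along the calibrator's -x (away from the bore): 0 is closed, 0.032 is at its stop; it starts between 0 and 0.004. Closed, its 40 mm wide fork lies over the brass flange and blocks the probe after about 2 mm of lift; at the stop it is clear of the flange. A light spring and friction resist the pull (about 4 to 6 N); friction keeps it where it is left.
- lock_tab (a point): Grip point of the slide's red upright tab: a block 16 mm long (calibrator x), 12 mm wide (calibrator y), from 15 to 49 mm above the calibrator's top; this point is on its centre, 37 mm above the top (12 mm below the tab's upper end). With the slide closed it is 85 mm along the calibrator's -x from the bore axis. It moves with the slide; axes as the calibrator's. The slide's flat plate under the tab is 10 to 15 mm above the calibrator's top.
- vial_rack: Bystander: blue rack of small clear vials with metal caps, 75 x 110 x 56 mm high, loose. Origin at the centre of its underside.
- tip_box: Bystander: yellow box with a blue tip plate, 80 x 110 x 53 mm high, loose. Origin at the centre of its underside.
- beaker: Bystander: clear plastic beaker, 64 mm in diameter, 75 mm high, loose. Origin at the centre of its underside.
There are look-alikes about, which are no part of the job. There is more than one size of the probe; the job needs the larger.

How it is judged:
On the way, in this order (a step that is already met when the one before it is completed fails the run):
1. the lock slide is pulled out to its stop (beyond 28 of 32 mm) with the probe still seated (lifted less than 5 mm) (value of joint lock_slide above 0.028 m and z of probe_band in the frame of bore_mouth below -0.04 m), for 0.2 s.
2. the probe is drawn up in the fingers until the orange band is level with the bore's mouth (within 6 mm) (z of probe_band in the frame of bore_mouth between -0.006 and 0.006 m and contact force between the fingers and probe above 1 N and value of joint lock_slide above 0.028 m), for 0.3 s.
At the end, for the whole second after the job is handed in: The probe is held still by the fingers (over 1 N of contact, slower than 10 mm/s), upright in the bore (within 0.06 rad and 3 mm), with the middle of its orange band within 6 mm of the bore mouth's height, not caught on the lock slide, and the slide still out at its stop (beyond 28 mm) (all of step 2 and angle between the z axis of probe and the z axis of calibrator, either way round below 0.06 rad and horizontal distance between probe_band and bore_mouth below 0.003 m and linear speed of probe below 0.01 m/s and contact force between probe and lock_slide below 0.5 N); the arm keeps its last pose, push and grip.
It fails at once if the stem's tip comes up out of the bore (z of probe in the frame of bore_mouth above -0.005 m).
It fails at once if the probe is forced: more than 30 N between it and the calibrator or its lock slide (contact force between probe and calibrator above 30 N).
It fails at once if the vial rack is pushed more than 20 mm or tipped over (distance of vial_rack from where it was at the start of the episode above 0.02 m or angle between vial_rack's own z axis and vertical above 0.3 rad).
It fails at once if the tip box is pushed more than 20 mm or tipped over (distance of tip_box from where it was at the start of the episode above 0.02 m or angle between tip_box's own z axis and vertical above 0.3 rad).
It fails at once if the beaker is pushed more than 20 mm or tipped over (distance of beaker from where it was at the start of the episode above 0.02 m or angle between beaker's own z axis and vertical above 0.3 rad).
It also fails if it takes over 51 s, if anything falls off the work surface, if the arm or the gripper's body presses on something with over 40 N, if the wrist force passes 120 N, or if a joint passes its speed limit or range.

## Working session

There is one attempt and no reset: what is moved stays moved. The work goes in short steps, Python scripts to look and compute and a tool call to move; the robot and the scene stay as the last step left them, time stands still between calls to the robot, and variables do not carry over. Pictures are saved under pics/ and viewed, and the job is handed in when it is done.

Besides the shell and the picture viewer there is one more tool, called after "Request:" as name(argument=value, ...), one argument or row to a line, values as JSON. send_rows: Moves the arm, as the interface text tells. Its arguments: {"type":"object","properties":{"rows":{"type":"array"},"grip_force":{"type":"number"}},"required":["rows"]}

```bash
ls; mkdir -p pics; python3 - <<'E'
from cell import arm, optics, finder
import cv2
s=arm.observe(); print(s)
for n in ["side","top","wrist"]:
    p,d=optics.get_image(n); cv2.imwrite(f"pics/{n}0.png",p[:,:,::-1])
    print(n,optics.get_calibration(n))
    for t in ["calibrator","bore_mouth","probe","probe_grip","lock_tab","vial_rack","tip_box","beaker"]:
        try:
            f=finder.search_frame(n,t) if t in("calibrator","probe","vial_rack","tip_box","beaker") else finder.place_of(n,t)
            print(n,t,[(x.get("bbox",x.get("xy")),round(x["confidence"],2)) for x in f])
        except Exception as e: print(t,e)
E
```

```text
pics
{'clock': 0.0, 'joints': array([-1.43360952,  0.43520932,  0.02496534,  1.57410879, -0.01161526,
        1.1339438 , -0.07509944]), 'dq': array([ 0.00031426, -0.00058233, -0.00033763, -0.00209066,  0.001403  ,
       -0.00085451, -0.00175687]), 'joint_efforts': array([ 8.70818349e-04, -6.67853236e+01,  9.85439345e-01, -3.14458001e+01,
       -6.04481692e-02,  4.28103260e-02,  1.65922324e-04]), 'position': array([0.14836174, 0.60662174, 0.22594882]), 'ee_rot': array([-1.03174161,  1.31431029,  1.03001528]), 'force': array([-0.71875526, -0.17131044,  0.24458541]), 'ft_torque': array([0.01081762, 0.01477256, 0.03061513]), 'width': 0.9975521026633872}
side {'camera_matrix': array([[505.94137144,   0.        , 322.08713392],
       [  0.        , 505.94137144, 203.67585373],
       [  0.        ,   0.        ,   1.        ]]), 'position': array([ 0.07266724, -0.55522823,  0.87364547]), 'orientation': array([ 0.82647471, -0.30327598, -0.67090072])}
side calibrator [([292.4, 217.4, 123.8, 135.0], 0.79)]
side bore_mouth [([370.6, 249.2], 0.58)]
side probe [([361.5, 213.4, 16.1, 39.5], 0
[... 984 characters left out ...]
 24.0, 25.7], 0.61)]
wrist {'camera_matrix': array([[337.29116784,   0.        , 319.40958124],
       [  0.        , 337.29116784, 199.25878836],
       [  0.        ,   0.        ,   1.        ]]), 'T_tool_cam': array([[ 6.63494539e-04,  3.04283906e-01, -9.52581159e-01,
        -1.57941910e-01],
       [-5.30310201e-05,  9.52581378e-01,  3.04283939e-01,
         8.17960899e-02],
       [ 9.99999778e-01, -1.51374381e-04,  6.48169028e-04,
        -4.46477503e-04],
       [ 0.00000000e+00,  0.00000000e+00,  0.00000000e+00,
         1.00000000e+00]])}
wrist calibrator []
wrist bore_mouth []
wrist probe []
wrist probe_grip []
wrist lock_tab []
wrist vial_rack []
wrist tip_box []
wrist beaker []
```

```bash
python3 - <<'E'
import cv2
a=cv2.imread("pics/side0.png"); cv2.imwrite("pics/side0c.png",cv2.resize(a[180:380,240:500],None,fx=3,fy=3,interpolation=cv2.INTER_CUBIC))
a=cv2.imread("pics/top0.png"); cv2.imwrite("pics/top0c.png",cv2.resize(a[110:290,260:480],None,fx=3.3,fy=3.3,interpolation=cv2.INTER_CUBIC))
E
```

```text
(no output)
```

View pics/side0.png

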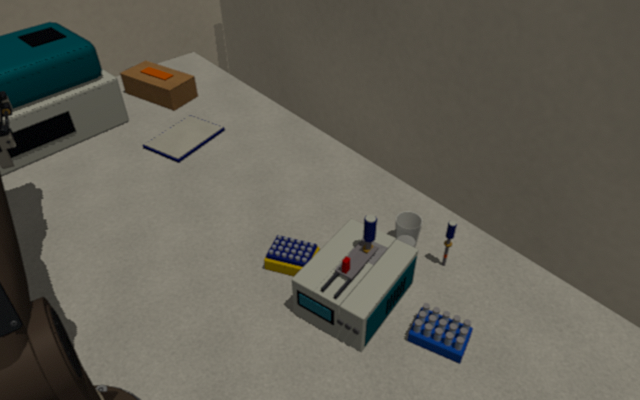

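View pics/side0c.png

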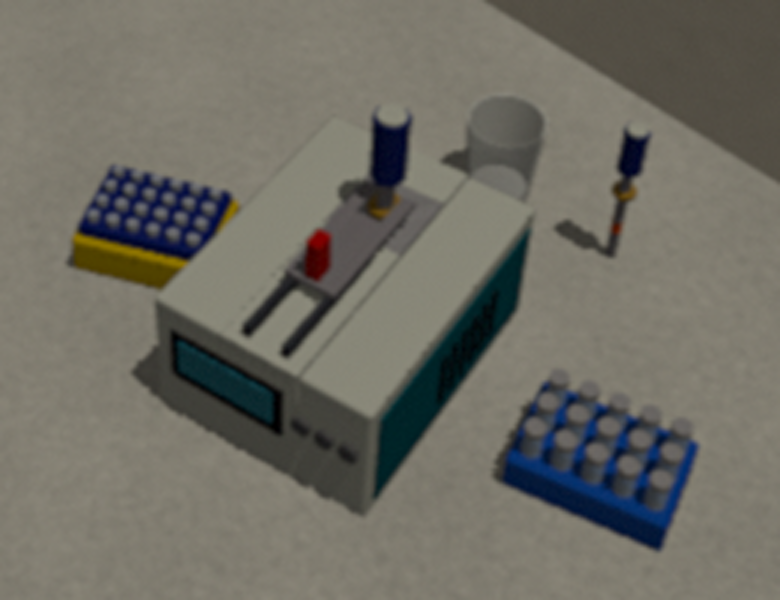

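View pics/top0c.png

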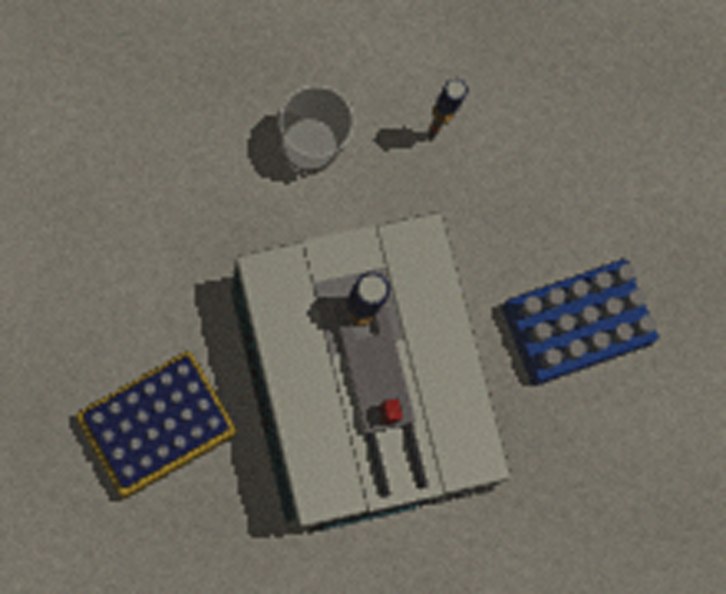

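The probe in the calibrator appears at side (373,228) and top (371,199). The freestanding unit at side (451,233), top (395,137) is smaller and is a look-alike. The red tab is at side (345,265), top (379,235). Next I'll measure with depth.

```bash
cat > h.py <<'E'
import numpy as np, cv2
from scipy.spatial.transform import Rotation as R
from cell import arm, optics, finder
def pose(s=None):
    s=s or arm.observe(); T=np.eye(4); T[:3,:3]=R.from_rotvec(s["ee_rot"]).as_matrix(); T[:3,3]=s["position"]; return T
def cam(n):
    c=optics.get_calibration(n); K=c["camera_matrix"]
    if n=="wrist": T=pose()@c["T_tool_cam"]
    else:
        T=np.eye(4); T[:3,:3]=R.from_rotvec(c["orientation"]).as_matrix(); T[:3,3]=c["position"]
    return K,T
def cloud(n,tag):
    K,T=cam(n); p,d=optics.get_image(n); cv2.imwrite(f"pics/{tag}.png",p[:,:,::-1])
    v,u=np.mgrid[:400,:640]; P=np.stack([(u-K[0,2])/K[0,0]*d,-(v-K[1,2])/K[1,1]*d,-d],-1)
    W=P@T[:3,:3].T+T[:3,3]; W[d==0]=np.nan
    return p,W
def meas(n,tag):
    p,W=cloud(n,tag); f=p.astype(float); r,g,b=f[...,0],f[...,1],f[...,2]; z=W[...,2]
    return p,W,r,g,b,z
E
python3 - <<'E'
from h import *
for n in ["top","side"]:
    p,W,r,g,b,z=meas(n,n+"1")
    m=(abs(z-.11)<.008)&(W[...,0]>.3)&(abs(W[...,1])<.4)
    nn,l,st,_=cv2.connectedComponentsWithStats(m.astype(np.uint8)); k=1+np.argmax(st[1:,4]); m=l==k
    q=W[m]; rect=cv2.minAreaRect((q[:,:2]*1000).astype(np.float32)); print(n,"top rect",rect,"z",np.median(q[:,2]),m.sum())
    red=(r>1.8*g)&(r>1.8*b)&(r>60)&(z>.1)&(W[...,0]>.3)
    q=W[red]; print("tab",len(q),np.median(q,0),q.min(0),q.max(0))
    blue=(b>1.5*r)&(b>1.3*g)&(z>.19); q=W[blue]; print("head",len(q),np.median(q,0),q.min(0),q.max(0))
    cap=(z>.19)&(W[...,0]>.3); q=W[cap]; print("hi",len(q),np.median(q,0),q.min(0),q.max(0))
    cap=(z>.196)&(W[...,0]>.3); q=W[cap]; print("cap",len(q),np.median(q,0),q.min(0),q.max(0))
E
```

```text
top top rect ((587.6198120117188, -64.04354858398438), (220.52398681640625, 172.71481323242188), 13.828079223632812) z 0.10980998937131803 4677
tab 28 [ 0.54633614 -0.074023    0.15867362] [ 0.53915667 -0.08010297  0.15389922] [ 0.55448841 -0.06771279  0.16562294]
head 5 [ 0.62174162 -0.05061772  0.19830288] [ 0.61886528 -0.06052997  0.19095327] [ 0.62423512 -0.04362446  0.20105914]
hi 90 [ 0.62918059 -0.05320453  0.20056869] [ 0.61825831 -0.06611819  0.19066787] [ 0.64211478 -0.04115236  0.20784937]
cap 80 [ 0.62918059 -0.05309769  0.20080472] [ 0.61886528 -0.06544811  0.19604755] [ 0.64211478 -0.04115236  0.20784937]
side top rect ((585.880615234375, -65.8772201538086), (223.82398986816406, 171.70602416992188), 13.9354887008667) z 0.10959224643313703 5805
tab 94 [ 0.54085228 -0.08031478  0.15122538] [ 0.53598813 -0.083762    0.12581988] [ 0.55093747 -0.07084559  0.16040986]
head 190 [0.40806402 1.06860873 0.28322506] [ 0.07167465 -0.06800578  0.19004916] [0.6314907  1.13866992 0.31613241]
hi 14509 [1.62231606 0.23337312 0.26484252] [ 0.3000494  -0.1469024   0.19001773] [1.63975875 1.20719446 0.40036627]
cap 13870 [1.6222954  0.23037488 0.26847197] [ 0.3000494  -0.14247764  0.19601263] [1.63975875 1.20719446 0.40036627]
```

```bash
cat >> h.py <<'E'
def go(target_xyz, yaw_jaw=None, Tc=None):
    """shift in mm and rotvec deg (tool axes) to reach TCP target w/ tool x down, tool z along yaw_jaw (rad)"""
    T=pose() if Tc is None else Tc
    sh=T[:3,:3].T@(np.array(target_xyz)-T[:3,3])*1000
    best=None
    if yaw_jaw is not None:
        for a in (yaw_jaw,yaw_jaw+np.pi):
            z=np.array([np.cos(a),np.sin(a),0]); x=np.array([0,0,-1.]); y=np.cross(z,x)
            G=np.stack([x,y,z],1); rv=np.degrees(R.from_matrix(T[:3,:3].T@G).as_rotvec())
            print("shift",sh.round(1),"rot",rv.round(2),"tool y",y.round(2))
    else: print("shift",sh.round(1))
E
python3 - <<'E'
from h import *
print(pose().round(3))
go([.546,-.075,.26],np.radians(13.9+90))
E
```

```text
[[ 0.    -0.971  0.238  0.148]
 [ 0.     0.238  0.971  0.607]
 [-1.    -0.     0.     0.227]
 [ 0.     0.     0.     1.   ]]
shift [ -33.3 -548.2 -568.2] rot [-27.64   0.     0.  ] tool y [-0.97 -0.24 -0.  ]
shift [ -33.3 -548.2 -568.2] rot [ 1.5236e+02  0.0000e+00 -1.0000e-02] tool y [0.97 0.24 0.  ]
```

Request:
send_rows(
  rows=[
    [[-8,-34,-35,-1.7,0,0,100],[-16,-68,-70,-3.4,0,0,100],[-24,-102,-105,-5.1,0,0,100],[-32,-136,-140,-6.8,0,0,100],[-40,-170,-175,-8.5,0,0,100],[-48,-204,-210,-10.2,0,0,100],[-56,-238,-245,-11.9,0,0,100],[-60,-272,-280,-13.6,0,0,100]],
  ],
)

```text
clock: 2.25
position: [0.3471, 0.2688, 0.2877]
ee_rot: [-1.208, 1.208, 1.208]
force: [0.0, 0.2, -0.0]
width: 1.003
```

```bash
python3 - <<'E'
from h import *
print(pose().round(3), arm.observe()["clock"])
go([.546,-.075,.26],np.radians(13.9+90))
E
```

```text
[[ 0.001 -1.     0.001  0.347]
 [ 0.001  0.001  1.     0.269]
 [-1.    -0.001  0.001  0.288]
 [ 0.     0.     0.     1.   ]] 2.25
shift [  27.4 -199.4 -343.6] rot [-13.97   0.08   0.07] tool y [-0.97 -0.24 -0.  ]
shift [  27.4 -199.4 -343.6] rot [ 1.6603e+02  1.0000e-01 -1.1000e-01] tool y [0.97 0.24 0.  ]
```

Request:
send_rows(
  rows=[
    [[3,-25,-43,-1.7,0,0,100],[6,-50,-86,-3.5,0,0,100],[10,-75,-129,-5.2,0,0,100],[14,-100,-172,-7,0,0,100],[18,-125,-215,-8.7,0,0,100],[22,-150,-258,-10.5,0,0,100],[25,-175,-301,-12.2,0,0,100],[27,-199,-344,-14,0,0,100]],
  ],
)

```text
clock: 3.05
position: [0.5451, -0.0757, 0.2597]
ee_rot: [-1.387, 1.083, 1.386]
force: [0.9, 1.4, -0.2]
width: 1.001
```

```bash
python3 - <<'E'
from h import *
p,W,r,g,b,z=meas("wrist","wrist2")
print(pose().round(3), arm.observe()["clock"])
for t in ["lock_tab","probe_grip","bore_mouth"]:
    print(t,[(x["xy"],round(x["confidence"],2)) for x in finder.place_of("wrist",t)])
red=(r>1.8*g)&(r>1.8*b)&(r>50)&(z>.1)
q=W[red]; print("tab",len(q),np.median(q,0),q.min(0),q.max(0))
tp=red&(z>.155); q=W[tp]; print("tabtop",len(q),q.mean(0),cv2.minAreaRect((q[:,:2]*1000).astype(np.float32)))
c=(z>.197)&(z<.206)&(W[...,0]>.59); q=W[c]; print("cap",len(q),np.median(q,0),cv2.minEnclosingCircle((q[:,:2]*1000).astype(np.float32)))
m=(abs(z-.11)<.004); print(np.nanmedian(z[m]))
go([.546,-.075,.26],np.radians(13.9+90))
E
```

```text
[[ 0.003 -0.972 -0.236  0.547]
 [-0.005 -0.236  0.972 -0.085]
 [-1.    -0.001 -0.006  0.26 ]
 [ 0.     0.     0.     1.   ]] 3.1
lock_tab [([323.3, 194.5], 0.91)]
probe_grip [([321.2, 300.3], 0.83)]
bore_mouth [([323.3, 268.3], 0.79)]
  return _methods._mean(a, axis=axis, dtype=dtype,
  ret = um.true_divide(
Traceback (most recent call last):
ValueError: zero-size array to reduction operation minimum which has no identity
```

View pics/wrist2.png

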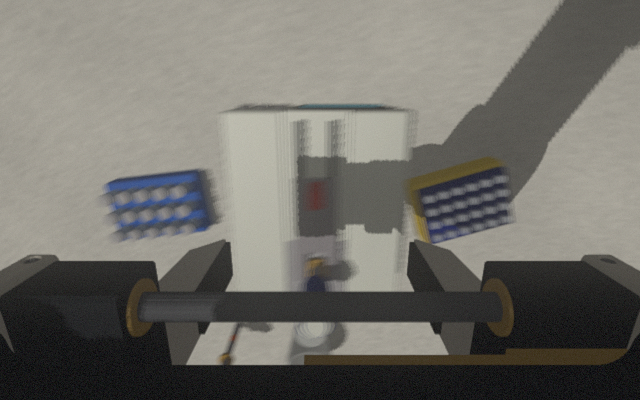

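The picture is motion-blurred because the arm hadn't settled. The tab is at about (316,195) and the probe head at (316,285), between the fingers. I'll let it settle and look again.

Request:
send_rows(
  rows=[
    [[0,0,0,0,0,0,60],[0,0,0,0,0,0,60],[0,0,0,0,0,0,60],[0,0,0,0,0,0,60],[0,0,0,0,0,0,60],[0,0,0,0,0,0,60],[0,0,0,0,0,0,60],[0,0,0,0,0,0,60]],
  ],
)

```text
clock: 4.05
position: [0.5443, -0.074, 0.2597]
ee_rot: [-1.385, 1.085, 1.385]
force: [0.4, -0.4, 0.6]
width: 0.602
```

```bash
cat > m.py <<'E'
from h import *
import sys
p,W,r,g,b,z=meas("wrist",sys.argv[1])
print(pose().round(4), arm.observe()["clock"])
red=(r>1.6*g)&(r>1.6*b)&(r>30)&(z>.09)
q=W[red]
if len(q):
    print("tab",len(q),np.median(q,0),q.min(0),q.max(0))
    q=W[red&(z>q[:,2].max()-.006)]; print("tabtop",len(q),q.mean(0),cv2.minAreaRect((q[:,:2]*1000).astype(np.float32)))
c=(z>.19)&(z<.21)&(W[...,0]>.59); q=W[c]
if len(q): print("cap",len(q),np.median(q,0),cv2.minEnclosingCircle((q[:,:2]*1000).astype(np.float32)))
m=(abs(z-.11)<.006); q=W[m]; print("top z",np.median(q[:,2]))
for t in ["lock_tab","probe_grip","bore_mouth"]:
    print(t,[(x["xy"],round(x["confidence"],2)) for x in finder.place_of("wrist",t)])
E
python3 m.py wrist3
```

```text
[[ 0.     -0.9709 -0.2394  0.5443]
 [ 0.     -0.2394  0.9709 -0.074 ]
 [-1.     -0.      0.      0.2597]
 [ 0.      0.      0.      1.    ]] 4.1
tab 132 [ 0.54558555 -0.07422826  0.15881698] [ 0.53763858 -0.08087502  0.14395593] [ 0.5522618  -0.06913737  0.16049965]
tabtop 129 [ 0.54562299 -0.07449694  0.15888107] ((545.3204345703125, -75.48173522949219), (13.699271202087402, 10.468958854675293), 14.155784606933594)
cap 384 [ 0.63311595 -0.05373505  0.20153093] ((631.111328125, -54.29255294799805), 12.79748821258545)
top z 0.11006778988817612
lock_tab []
probe_grip [([322.8, 301.7], 0.97)]
bore_mouth [([320.1, 267.6], 0.97)]
```

View pics/wrist3.png

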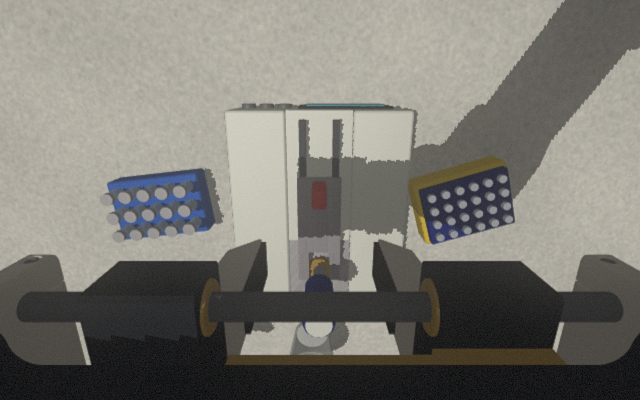

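Request:
send_rows(
  rows=[
    [[20,-1,-1,0,0,0,40],[40,-1,-1,0,0,0,40],[60,-1,-1,0,0,0,40],[80,-1,-1,0,0,0,40],[97,-1,-1,0,0,0,40],[110,-1,-1,0,0,0,40],[120,-1,-1,0,0,0,40],[126,-1,-1,0,0,0,40]],
  ],
)

```text
clock: 5.05
position: [0.5454, -0.0747, 0.1331]
ee_rot: [-1.385, 1.085, 1.385]
force: [-0.0, -0.4, 1.3]
width: 0.402
```

Request:
send_rows(
  rows=[
    [[1,0,0,0,0,0,40],[1,0,0,0,0,0,20],[1,0,0,0,0,0,8],[1,0,0,0,0,0,0],[1,0,0,0,0,0,0],[1,0,0,0,0,0,0],[1,0,0,0,0,0,0],[1,0,0,0,0,0,0]],
  ],
  grip_force=25,
)

```text
clock: 5.85
position: [0.5457, -0.0744, 0.1331]
ee_rot: [-1.385, 1.084, 1.385]
force: [-1.3, 2.3, 5.6]
width: 0.124
```

```bash
python3 m.py wrist4
```

```text
[[ 4.000e-04 -9.708e-01 -2.397e-01  5.457e-01]
 [ 5.000e-04 -2.397e-01  9.708e-01 -7.440e-02]
 [-1.000e+00 -5.000e-04  4.000e-04  1.331e-01]
 [ 0.000e+00  0.000e+00  0.000e+00  1.000e+00]] 5.9
tab 1313 [ 0.53917067 -0.07644556  0.15659198] [ 0.5365532  -0.08259397  0.12608002] [ 0.55097482 -0.06868053  0.16271587]
tabtop 653 [ 0.54322462 -0.07583036  0.15876229] ((543.6553955078125, -75.73504638671875), (12.799466133117676, 11.829936027526855), 13.667702674865723)
top z 0.10998703649158294
lock_tab [([322.4, 269.2], 0.87)]
probe_grip [([319.8, 267.3], 0.55)]
bore_mouth [([321.3, 364.8], 0.76)]
```

View pics/wrist4.png

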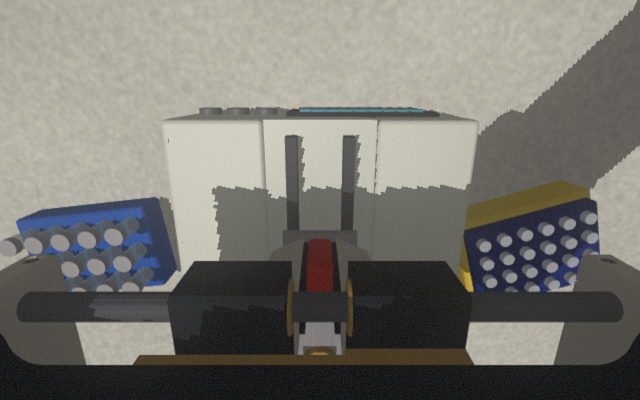

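The tab is between the pads (opening 11.4 mm). I'll pull it along tool +y.

Request:
send_rows(
  rows=[
    [[0,3,0,0,0,0,0],[0,7,0,0,0,0,0],[0,11,0,0,0,0,0],[0,15,0,0,0,0,0],[0,19,0,0,0,0,0],[0,22,0,0,0,0,0],[0,25,0,0,0,0,0],[0,27,0,0,0,0,0]],
  ],
)

```text
clock: 6.85
position: [0.52, -0.0807, 0.1331]
ee_rot: [-1.386, 1.083, 1.384]
force: [4.3, 4.9, 2.2]
width: 0.13
```

Request:
send_rows(
  rows=[
    [[0,1,0,0,0,0,0],[0,2,0,0,0,0,0],[0,3,0,0,0,0,0],[0,3,0,0,0,0,0],[0,4,0,0,0,0,0],[0,4,0,0,0,0,0],[0,4,0,0,0,0,0],[0,4,0,0,0,0,0]],
  ],
)

```text
clock: 7.65
position: [0.5163, -0.0816, 0.1331]
ee_rot: [-1.386, 1.083, 1.384]
force: [3.9, 3.5, 2.4]
width: 0.127
```

```bash
python3 m.py wrist5
```

```text
[[ 2.100e-03 -9.708e-01 -2.400e-01  5.163e-01]
 [ 5.000e-04 -2.400e-01  9.708e-01 -8.160e-02]
 [-1.000e+00 -2.100e-03 -0.000e+00  1.331e-01]
 [ 0.000e+00  0.000e+00  0.000e+00  1.000e+00]] 7.7
tab 1308 [ 0.50989196 -0.08363907  0.15668027] [ 0.50719002 -0.08973198  0.12659051] [ 0.52132059 -0.075894    0.16056941]
tabtop 709 [ 0.51348738 -0.08313193  0.15847813] ((514.2998657226562, -83.0587387084961), (12.867838859558105, 11.521760940551758), 14.218677520751953)
top z 0.11003073658451237
lock_tab [([324.1, 270.8], 0.87)]
probe_grip []
bore_mouth []
```

Request:
send_rows(
  rows=[
    [[0,1,0,0,0,0,0],[0,1,0,0,0,0,0],[0,2,0,0,0,0,0],[0,2,0,0,0,0,0],[0,2,0,0,0,0,0],[0,3,0,0,0,0,0],[0,3,0,0,0,0,0],[0,3,0,0,0,0,0]],
  ],
)

```text
clock: 8.65
position: [0.5162, -0.0817, 0.1332]
ee_rot: [-1.39, 1.079, 1.381]
force: [15.0, 6.4, -9.0]
width: 0.126
```

```bash
python3 m.py wrist6
```

```text
[[ 6.900e-03 -9.705e-01 -2.410e-01  5.162e-01]
 [ 2.000e-04 -2.411e-01  9.705e-01 -8.170e-02]
 [-1.000e+00 -6.700e-03 -1.500e-03  1.332e-01]
 [ 0.000e+00  0.000e+00  0.000e+00  1.000e+00]] 8.7
tab 1313 [ 0.5098307  -0.08371229  0.15645305] [ 0.50697039 -0.09011903  0.12647844] [ 0.5218368  -0.07588933  0.16230622]
tabtop 662 [ 0.51371194 -0.0831191   0.15875278] ((514.225341796875, -82.96263122558594), (12.833154678344727, 11.839585304260254), 14.02840805053711)
top z 0.11000368391605092
lock_tab [([323.6, 269.6], 0.86)]
probe_grip []
bore_mouth []
```

The slide is at its stop: the force rose to 16 N with no further travel, and the tab sits about 118 mm from the bore axis. I'll relax, release and go up.

Request:
send_rows(
  rows=[
    [[0,-2,0,0,0,0,0],[0,-3,0,0,0,0,0],[0,-3,0,0,0,0,0],[0,-3,0,0,0,0,40],[0,-3,0,0,0,0,50],[0,-3,0,0,0,0,50],[0,-3,0,0,0,0,50],[-10,-3,0,0,0,0,50]],
  ],
)

```text
clock: 9.65
position: [0.5143, -0.0822, 0.142]
ee_rot: [-1.383, 1.087, 1.387]
force: [0.1, -0.3, -0.5]
width: 0.48
```

Request:
send_rows(
  rows=[
    [[-15,0,0,0,0,0,70],[-30,0,0,0,0,0,70],[-50,0,0,0,0,0,70],[-75,0,0,0,0,0,70],[-100,0,0,0,0,0,70],[-115,0,0,0,0,0,70],[-117,0,0,0,0,0,70],[-117,0,0,0,0,0,70]],
  ],
)

```text
clock: 10.45
position: [0.5154, -0.0822, 0.26]
ee_rot: [-1.385, 1.084, 1.385]
force: [0.3, 0.2, -0.9]
width: 0.703
```

```bash
python3 m.py wrist7; python3 - <<'E'
from h import *
for n in ["top","side"]:
    p,W,r,g,b,z=meas(n,n+"7")
    red=(r>1.8*g)&(r>1.8*b)&(r>60)&(z>.1)&(W[...,0]>.3)&(abs(W[...,1])<.3)
    q=W[red]; print(n,"tab",len(q),np.median(q,0) if len(q) else 0)
E
```

```text
[[-6.000e-04 -9.709e-01 -2.395e-01  5.150e-01]
 [ 1.000e-04 -2.395e-01  9.709e-01 -8.210e-02]
 [-1.000e+00  5.000e-04  3.000e-04  2.593e-01]
 [ 0.000e+00  0.000e+00  0.000e+00  1.000e+00]] 10.5
tab 169 [ 0.51484258 -0.08194758  0.15891749] [ 0.50793352 -0.08866487  0.1315388 ] [ 0.52288196 -0.0763478   0.16071427]
tabtop 159 [ 0.51529722 -0.08209354  0.15888911] ((515.687744140625, -82.59522247314453), (14.339664459228516, 9.758549690246582), 13.64971923828125)
cap 560 [ 0.62152669 -0.05686896  0.19944596] ((628.3280639648438, -55.35356903076172), 12.854109764099121)
top z 0.11006701341288921
lock_tab []
probe_grip [([322.7, 332.8], 0.94)]
bore_mouth [([320.7, 295.4], 0.9)]
top tab 1 [ 0.518747   -0.08207417  0.16122656]
side tab 129 [ 0.51048601 -0.08643392  0.14825874]
```

View pics/wrist7.png

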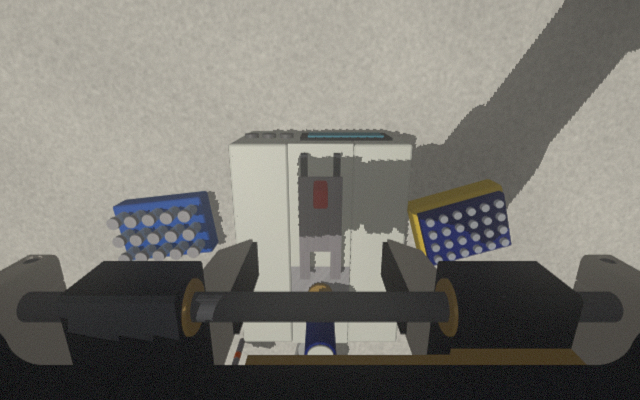

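The tab stayed out at its stop and the fork is clear of the flange. Next I move over the probe.

Request:
send_rows(
  rows=[
    [[0,-15,0,0,0,0,70],[0,-35,0,0,0,0,70],[0,-58,0,0,0,0,70],[0,-82,0,0,0,0,70],[0,-103,0,0,0,0,70],[0,-115,0,0,0,0,70],[0,-118,0,0,0,0,70],[0,-118,0,0,0,0,70]],
  ],
)

```text
clock: 11.55
position: [0.6296, -0.0542, 0.2593]
ee_rot: [-1.385, 1.086, 1.386]
force: [-0.7, -0.5, 0.1]
width: 0.701
```

```bash
python3 m.py wrist8; python3 - <<'E'
from h import *
print(finder.place_of("wrist","probe_grip"))
p,W,r,g,b,z=meas("wrist","wrist8b")
# flange (brass) & cap rows in tool frame
T=pose(); Wt=(W-T[:3,3])@T[:3,:3]
c=(z>.197)&(z<.205)&(abs(W[...,0]-.63)<.03)&(abs(W[...,1]+.054)<.03)
q=Wt[c]*1000; print(len(q)); 
if len(q): print(q.min(0),q.max(0),np.median(q,0),cv2.minEnclosingCircle(q[:,1:].astype(np.float32)))
bl=(b>1.5*r)&(z>.145)&(z<.2)&(abs(W[...,0]-.63)<.03); q=Wt[bl]*1000
if len(q): print("blue",q.min(0),q.max(0))
E
```

```text
[[-8.000e-04 -9.711e-01 -2.388e-01  6.293e-01]
 [-2.000e-04 -2.388e-01  9.711e-01 -5.440e-02]
 [-1.000e+00  8.000e-04 -0.000e+00  2.595e-01]
 [ 0.000e+00  0.000e+00  0.000e+00  1.000e+00]] 11.6
tab 384 [ 0.51680756 -0.08235334  0.15883139] [ 0.50841534 -0.08914368  0.15614141] [ 0.52517464 -0.07561237  0.16091752]
tabtop 384 [ 0.51682223 -0.08239263  0.15881774] ((516.8003540039062, -82.56965637207031), (14.977788925170898, 11.375033378601074), 14.050666809082031)
cap 1101 [ 0.6279209  -0.05500758  0.20110559] ((629.7758178710938, -54.50184631347656), 12.846187591552734)
top z 0.11002628015080937
lock_tab [([321.3, 41.7], 0.95)]
probe_grip [([323.5, 201.3], 0.74)]
bore_mouth [([322.9, 184.1], 0.75)]
[{'xy': [323.5, 201.3], 'confidence': 0.74}]
999
[ 56.6895853  -12.68601519 -13.13689364] [63.03646905 12.28537768 11.94962094] [58.83359961  0.82342019 -0.59782885] ((-0.4423273205757141, -0.5942590832710266), 12.895087242126465)
```

View pics/wrist8.png

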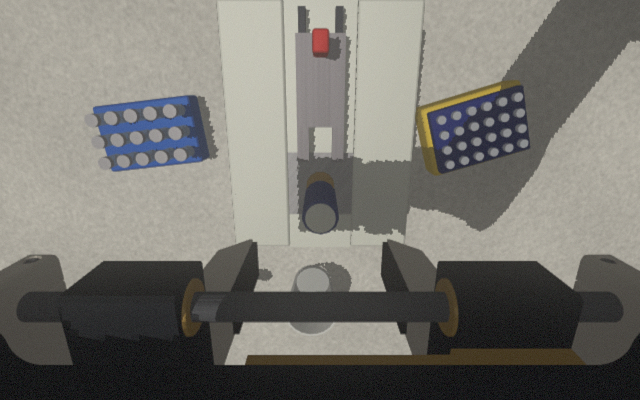

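It is centred within about 0.6 mm: the cap circle is at (−0.4, −0.6) mm in tool axes, with the right radius. Going down.

Request:
send_rows(
  rows=[
    [[14,0,-0.5,0,0,0,70],[30,0,-0.5,0,0,0,70],[48,0,-0.5,0,0,0,70],[66,0,-0.5,0,0,0,70],[82,0,-0.5,0,0,0,70],[95,0,-0.5,0,0,0,70],[103,0,-0.5,0,0,0,70],[106,0,-0.5,0,0,0,60]],
  ],
)

```text
clock: 12.65
position: [0.6296, -0.0543, 0.1527]
ee_rot: [-1.384, 1.086, 1.386]
force: [-0.1, 0.2, -0.6]
width: 0.655
```

Request:
send_rows(
  rows=[
    [[0,0,0,0,0,0,50],[0,0,0,0,0,0,42],[0,0,0,0,0,0,36],[0,0,0,0,0,0,32],[0,0,0,0,0,0,29],[0,0,0,0,0,0,25],[0,0,0,0,0,0,20],[0,0,0,0,0,0,20]],
  ],
  grip_force=15,
)

```text
clock: 13.45
position: [0.6303, -0.0542, 0.1539]
ee_rot: [-1.385, 1.084, 1.385]
force: [-0.2, -0.0, 2.0]
width: 0.278
```

```bash
python3 - <<'E'
from h import *
for n in ["side","wrist"]: cloud(n,n+"9")
s=arm.observe(); print(s["force"],s["ft_torque"],s["width"]*92, pose(s).round(4))
a=cv2.imread("pics/side9.png"); cv2.imwrite("pics/side9c.png",cv2.resize(a[150:350,280:480],None,fx=3,fy=3,interpolation=cv2.INTER_CUBIC))
E
```

```text
[-0.87026633  0.90943264  3.21273354] [0.32257925 0.16930504 0.02494016] 25.78104833647715 [[ 4.000e-04 -9.709e-01 -2.396e-01  6.303e-01]
 [ 2.000e-04 -2.396e-01  9.709e-01 -5.430e-02]
 [-1.000e+00 -4.000e-04  1.000e-04  1.539e-01]
 [ 0.000e+00  0.000e+00  0.000e+00  1.000e+00]]
```

View pics/side9c.png

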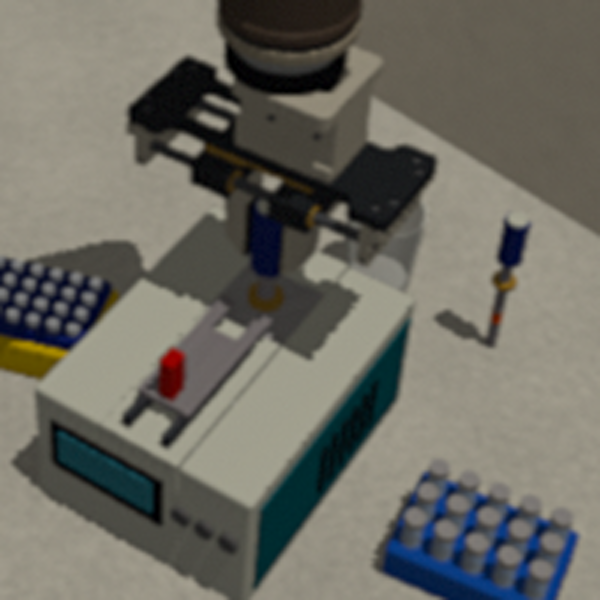

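View pics/wrist9.png

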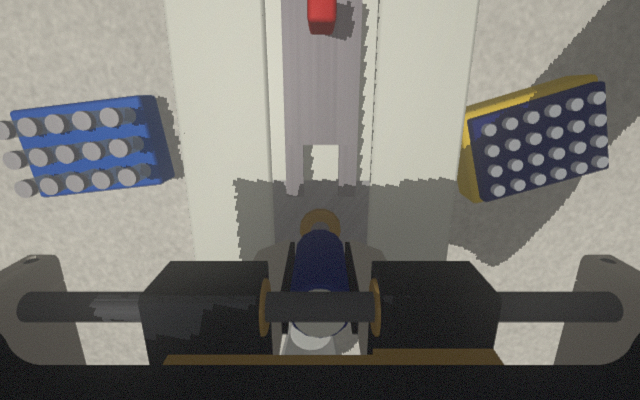

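The blue head is in the pads (25.8 mm wide), the side forces are low and the fork is clear. I'll lift slowly.

Request:
send_rows(
  rows=[
    [[-0.5,0,0,0,0,0,20],[-1,0,0,0,0,0,20],[-2,0,0,0,0,0,20],[-4,0,0,0,0,0,20],[-6,0,0,0,0,0,20],[-8,0,0,0,0,0,20],[-10,0,0,0,0,0,20],[-12,0,0,0,0,0,20]],
  ],
)

```text
clock: 14.35
position: [0.6301, -0.0543, 0.166]
ee_rot: [-1.385, 1.085, 1.385]
force: [-0.6, 0.3, -2.2]
width: 0.28
```

```bash
python3 - <<'E'
from h import *
cloud("side","side10"); cloud("wrist","wrist10")
s=arm.observe(); print(s["force"],s["ft_torque"],s["width"]*92, s["position"])
a=cv2.imread("pics/side10.png")[190:290,320:420]; w=cv2.imread("pics/wrist10.png")[190:350,240:400]
cv2.imwrite("pics/c10.png",np.hstack([cv2.resize(a,(400,400),interpolation=cv2.INTER_CUBIC),cv2.resize(w,(400,400),interpolation=cv2.INTER_CUBIC)]))
E
```

```text
[-0.84376391  0.56182109 -0.96250229] [ 0.15476867  0.02546004 -0.0101364 ] 25.49731985028187 [ 0.63021044 -0.05441025  0.16611674]
```

View pics/c10.png

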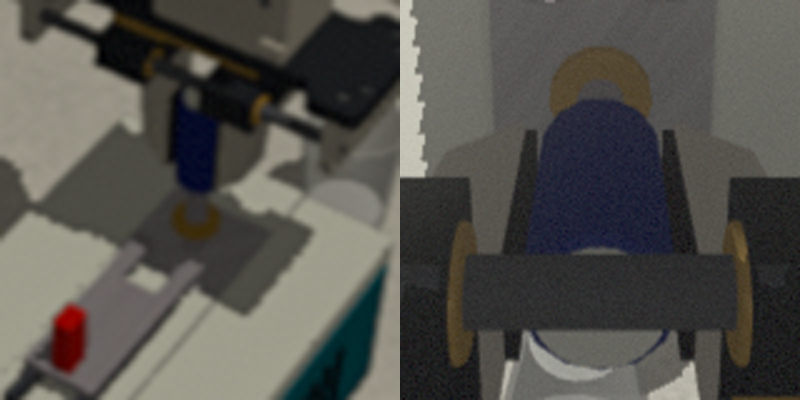

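Request:
send_rows(
  rows=[
    [[-2,0,0,0,0,0,20],[-4,0,0,0,0,0,20],[-6.5,0,0,0,0,0,20],[-9,0,0,0,0,0,20],[-11.5,0,0,0,0,0,20],[-14,0,0,0,0,0,20],[-16,0,0,0,0,0,20],[-18,0,0,0,0,0,20]],
  ],
)

```text
clock: 15.25
position: [0.6301, -0.0544, 0.1839]
ee_rot: [-1.385, 1.085, 1.385]
force: [0.6, -0.3, -1.1]
width: 0.28
```

Request:
send_rows(
  rows=[
    [[-2,0,0,0,0,0,20],[-4.5,0,0,0,0,0,20],[-7,0,0,0,0,0,20],[-9.5,0,0,0,0,0,20],[-12,0,0,0,0,0,20],[-13.5,0,0,0,0,0,20],[-14.5,0,0,0,0,0,20],[-14.5,0,0,0,0,0,20]],
  ],
)

```text
clock: 16.05
position: [0.6301, -0.0544, 0.1984]
ee_rot: [-1.385, 1.085, 1.385]
force: [1.4, 0.8, -1.5]
width: 0.278
```

```bash
python3 - <<'E'
from h import *
p,W=cloud("side","side11"); pw,Ww=cloud("wrist","wrist11")
s=arm.observe(); print(s["force"],s["ft_torque"],s["width"]*92, s["position"])
f=pw.astype(float)
br=(f[...,0]>1.5*f[...,2])&(f[...,0]>1.1*f[...,1])&(np.hypot(Ww[...,0]-.63,Ww[...,1]+.054)<.02)&(Ww[...,2]<.19)
q=Ww[br]; print("flange",len(q),np.percentile(q[:,2],[2,10,50,90,98]) if len(q) else 0, np.median(q,0) if len(q) else 0)
for n in ("side","wrist"): print(n,finder.place_of(n,"probe_band"),finder.place_of(n,"probe"))
a=p[190:290,320:420,::-1]; w=pw[180:340,240:400,::-1]
cv2.imwrite("pics/c11.png",np.hstack([cv2.resize(a,(400,400),interpolation=cv2.INTER_CUBIC),cv2.resize(w,(400,400),interpolation=cv2.INTER_CUBIC)]))
E
```

```text
[ 0.68825385  0.54947546 -0.8242846 ] [ 0.05641203 -0.0042326   0.02006725] 25.770838418471218 [ 0.63005475 -0.05438477  0.19815144]
flange 646 [0.10975262 0.15869871 0.1620994  0.16291822 0.16339643] [ 0.62402492 -0.05707882  0.1620994 ]
side [{'xy': [366.5, 249.4], 'confidence': 0.59}, {'xy': [445.0, 256.2], 'confidence': 0.54}] [{'xy': [443.5, 265.2], 'confidence': 0.64}, {'xy': [405.5, 241.9], 'confidence': 0.27}]
wrist [{'xy': [321.4, 204.7], 'confidence': 0.75}, {'xy': [324.8, 24.9], 'confidence': 0.69}] [{'xy': [321.4, 187.5], 'confidence': 0.59}, {'xy': [492.9, 131.9], 'confidence': 0.31}]
```

View pics/c11.png

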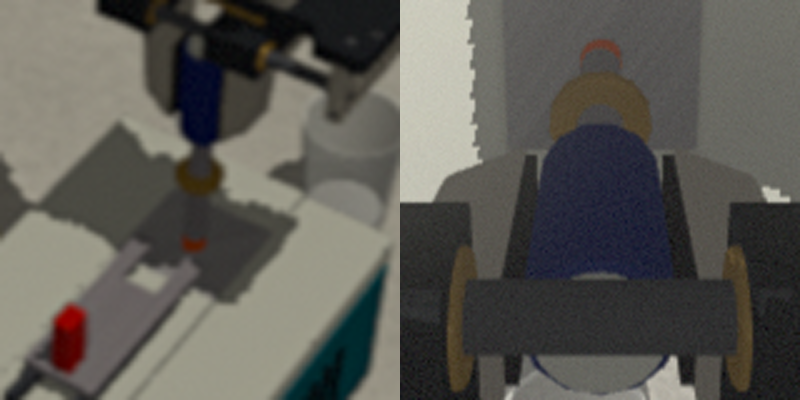

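The flange's upper face measures z ≈ 0.1621–0.163 (ideal 0.163). The upper half of the orange band shows at the bore mouth, and the slide is still out. I'll hold for one call, then do a last check.

Request:
send_rows(
  rows=[
    [[-0.5,0,0,0,0,0,20],[-0.5,0,0,0,0,0,20],[-0.5,0,0,0,0,0,20],[-0.5,0,0,0,0,0,20],[-0.5,0,0,0,0,0,20],[-0.5,0,0,0,0,0,20],[-0.5,0,0,0,0,0,20],[-0.5,0,0,0,0,0,20]],
  ],
)

```text
clock: 17.15
position: [0.6301, -0.0544, 0.1987]
ee_rot: [-1.385, 1.085, 1.385]
force: [-0.4, 0.1, -1.6]
width: 0.281
```

```bash
python3 - <<'E'
from h import *
pw,Ww=cloud("wrist","wrist12"); f=pw.astype(float)
br=(f[...,0]>1.5*f[...,2])&(f[...,0]>1.1*f[...,1])&(np.hypot(Ww[...,0]-.63,Ww[...,1]+.054)<.02)&(abs(Ww[...,2]-.162)<.01)
q=Ww[br]; print("flange",np.percentile(q[:,2],[10,50,90]))
p,W=cloud("side","side12"); f=p.astype(float)
red=(f[...,0]>1.8*f[...,1])&(f[...,0]>1.8*f[...,2])&(f[...,0]>60)&(abs(W[...,0]-.51)<.04)&(W[...,2]>.12)
print("tab side",np.median(W[red],0))
s=arm.observe(); print(s["force"],s["width"]*92,s["position"],abs(s["dq"]).max(),s["clock"])
print(arm.sign_off())
E
```

```text
flange [0.16156151 0.16267974 0.16349676]
tab side [ 0.51007148 -0.08662442  0.14783558]
[ 0.36465794 -0.59324016 -0.93512976] 25.834181604612947 [ 0.6300904  -0.05437394  0.19873133] 0.0016428522940872916 17.25
the job is handed in; nothing more can be done
None
```

I pulled the red-tabbed slide out to its stop, gripped the seated probe by its blue head, and drew it straight up about 45 mm. I handed the job in at 17.25 s with the gripper still holding the probe; no verdict was reported.

**Probe height:** the top of the brass flange measured z ≈ 0.1627 m against an ideal 0.163 m. The upper half of the orange band shows at the bore mouth, and the stem is still in the bore.

**Grip and forces:** the opening is 25.8 mm on the 26 mm head. Outside forces were about 1 N and the arm was still.

**Slide:** the pull ended when the force rose to about 16 N with no further travel. The tab was then about 117–118 mm from the bore axis, and the last side picture shows it unmoved since.

**Bystanders:** I did not touch the vial rack, tip box or beaker. The smaller free-standing probe was recognised as a look-alike and left alone.

**Check that disagreed:** the bore axis positions from the top and wrist cameras differed by about 2 mm early on. They agreed to within about 1.5 mm once the wrist camera was over the probe. No check failed.

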